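# Vent the canister and show the fume filter plate at the light panel

### The arm

A 6-joint arm with a two-finger parallel gripper is mounted at the origin on the work surface. World frame = base frame: x ahead of the robot, y to its left, z up, the work surface at z = 0. Lengths are in m, angles in rad, forces in N, time in s.
With the tool pointing down it reaches from about 0.35 to 0.975 m from the base axis. Payload 4.9 kg.
Tool frame: the origin (TCP) lies between the finger pads; the fingertips stand 25 mm ahead of it and the grasp point (between the pads) lies 6 mm ahead of it (manip.tcp_to_tips is the z of the fingertips in the tool frame, in m); z points along the fingers, y is the line along which they close (so a half turn about z gives the same grasp; the last joint's range is limited). The gripper opens to 85 mm and grips with 20 to 120 N. Pads are 22 mm wide; open, the fingers measure 114 mm over their backs; the gripper's body (76 mm by 85 mm) begins 54 mm behind the grasp point. The pads swing forward as they close: fully open they stand 13 mm farther back than shut.
Start: joints at [-1.461, 0.053, 1.613, -0, 1.476, -0.119], TCP at [0.142, -0.609, 0.256] pointing down, gripper open.
Joint ranges: [-3.01, 3.01], [-1.01, 2.22], [0.06, 2.58], [-1.02, 4.17], [0.09, 2.62], [-3.14, 3.14]. Speed limits (rad/s): [2.57, 2.57, 3.14, 3.14, 3.14, 3.14].

### API

Orientations are given as a unit quaternion [w, x, y, z].
In Python, from plant import manip gives the robot as it stands. The module is installed in compiled form; this text tells all that it offers.
- The arm moves only by the tool arm_command, never from a script. Its argument "moves" is a list of rows, each a list of 3 entries, a list of its own where there are three numbers: the opening, from -1 (shut) to 1 (fully open), then the shift along the tool's x, y, z in units of 0.15 m (1.0 is 0.15 m), then the turn about the tool's z in units of 2 pi rad (1.0 is 2 pi rad). A call has 1 to 20 rows; each row is the pose to reach, as a shift and turn from the pose commanded when the call began, along the tool's axes at that moment, turning the shorter way round; what a row does not reach only later rows make up. A row lasts 1/12 s, in which the tool goes at most 41.7 mm and 7.16 degrees, less where a joint would pass 70% of its speed; a pose out of reach is approached as far as the arm can. A call with a number of a shift or a turn outside -1 to 1 is refused whole. A call with a gripper value outside its range is refused whole. The fingers move at their own pace and stop on an object; the grip force is fixed at half the most. Time passes only in rows, so rows that repeat a pose let the fingers close. It gives the time, the measured TCP pose, the force, the opening and the grip force at its end, in the units of the state.
- manip.state(): the state, without advancing time (a new reading comes with each control period).
- manip.grab_frame(name): name is "scene" or "top" or "wrist"; returns a dict with "frame" (384x512x3 uint8, red, green, blue), "fx", "fy", "cx", "cy" (pixels), "k1" (the pictures are not rectified: a ray, as slopes to the right and down, at radius r is drawn at 1 + k1 r^2 times it, then the intrinsics apply), "R" (3x3) and "t" (3): a world point X has camera coordinates R X + t. Camera axes: x right, y down, z forward; pixel columns grow to the right and rows downward; lengths in m; the calibration is good to about 2 mm. A picture is of the moment at which its call begins. There is no depth.
- manip.job_done(): hands the job in; it is judged then, once.
Trained networks look in a picture, given as the dict that the camera call returned (one of the last four; its "shot" number tells which), for a name from the list of things; names that differ only in an ending like _2 or _b are one class to them, and where a whole thing is asked for, a point or a joint stands for the part that bears it (a point fixed in the world has none). Each returns a list of dicts, best first, with "confidence" (0 to 1); they miss things now and then, are a little off and sometimes report something else, mostly with a low value. They report only what shows in the picture. A call takes as long as a camera call. They do not tell look-alikes from the thing itself.
- manip.search_frame(picture, target): "extent" ([left, top, right, bottom] in pixels, round what is visible of it).
The state is a dict: "time": time; "joint_pos": joint angles; "joint_vel": joint speeds; "joint_efforts": joint torques, N m; "tool_pos": TCP position; "tool_rot": TCP orientation; "contact_force": force on the tool from outside, world axes, zero at the start; "ft_torque": the same for the moment, N m; "gripper_width": opening from 0.0 (shut) to 1.0 (fully open); "grasp_force": force on a finger pad.
Only numpy, scipy, OpenCV 4.12 (cv2) and the standard library are available. Lean on these libraries where they do the work, as an engineer would, in place of code of your own. Each camera call takes 0.05 s, during which the arm holds its last target. There are 200 camera calls.

### The job

First press the sprung vent cap on top of the purge canister fully down and let it spring back up. Then lift the flap of the white filter housing until it stands open, draw out the filter plate hidden inside by its tab, and hold it up upright and square in front of the middle of the upright light panel, face to face, within a hand's breadth but without touching it. Finish while still holding the plate there, leave the flap open, and leave the ring box, the jar and the brass collar where they are.

Things in the scene. Friction and masses are not known exactly. Their poses are not given: they have to be found in the camera images.
- housing: White metal box, open on top under the flap, 130 x 130 x 90 mm, fixed to the bench. Origin: centre of underside; front is its -x. Walls and floor 6 mm. Inside, grey ledges reach 45 mm above the bench, save one slot down to the floor, 11 (x) x 74 mm (y), centred 10 mm to the front (-x) of the middle; above the ledges 118 x 118 mm is free for fingers.
- flap (a joint): Flap hinge, rad: 0 shut (level, covering the housing), 1.57 upright, stop 1.75; starts at 0 to 0.1. Axis: along the housing's y at its far (+x) top edge; the front edge swings up and away to +x. Friction hinge (0.16 N m): it stays where left. Flap: white plate 142 x 134 x 5 mm, 0.14 kg, overhanging the housing's front by 12 mm.
- flap_handle (a point): Middle of the round bar of the flap's steel handle: bar 8 mm thick, 80 mm long, along the housing's y, posts at its ends; bar centre 37 mm off the flap's outer face, 105 mm along the flap and 42 mm above it from the hinge point; 132 mm above the bench when shut. It can be pinched from above and turns between the fingers as the flap rises.
- flap_hinge (a point): Point on the flap's hinge axis at the middle of its length, 90 mm above the bench, at the top of the housing's far (+x) side.
- plate: Filter plate, loose, 0.08 to 0.17 kg, hidden under the flap, upright in the housing's slot: aluminium frame 8 mm thick (x), 70 wide (y, along the housing's y), 62 tall, dark grille on both faces; on top a tab also 8 mm thick, 34 wide, 18 tall (80 mm in all). Origin: centre of underside, 6 mm above the bench at the start.
- plate_mid (a point): Centre of the filter plate's frame, 31 mm above the plate's underside.
- plate_tab (a point): Centre of the tab of the filter plate, 71 mm above its underside, to be pinched across the 8 mm thickness; at the start the tab's top is 86 mm above the bench, 4 mm under the shut flap.
- canister: Aluminium purge canister, 62 mm across, fixed to the bench on a dark steel foot 100 mm across and 12 mm high; origin: centre of its underside. It stands on the left or on the right of the housing, the light panel on the other side.
- cap (a joint): Travel of the vent cap on the canister, m: 0 up, 0.008 fully down. Sprung: starts to move at about 1.6 N, about 5.2 N at the bottom, springs back when let go.
- cap_top (a point): Centre of the flat top of the white vent cap, a round button 32 mm across and 16 mm high with a short spout, 161 mm above the bench when up.
- panel: Upright light panel fixed to the bench: grey frame 130 mm wide (y), 110 tall, 16 thick, 60 to 170 mm above the bench, its white face looking to its -x (roughly to the robot), on a post with a dark foot 80 x 110 x 10 mm (30 mm before the face to 50 mm behind). Origin: on the bench under the middle of the face.
- panel_face (a point): Middle of the light panel's luminous face, 115 mm above the bench; same axes as the panel (-x out of the face, z up).
- ringbox: Bystander: small cardboard ring box 50 x 50 x 40 mm, loose; origin at the centre of its underside.
- jar: Bystander: small glass jar with a steel lid, 44 mm across, 45 mm high, loose; origin at the centre of its underside.
- collar: Bystander: plain brass collar (ring) 50 mm across, 22 mm high, hole 28 mm, loose, lying flat; origin at the centre of its underside.
There are look-alikes about, which are no part of the job. Leave any turquoise look-alike of the housing alone.

How it is judged:
On the way, in this order (a step that is already met when the one before it is completed fails the run):
1. the vent cap is pressed down (at least 6 of its 8 mm) while the flap is still shut (value of joint cap above 0.006 m and value of joint flap below 0.3 rad), for 0.1 s.
2. the vent cap has sprung back up (within 1.5 mm) with the flap still shut (value of joint cap below 0.0015 m and value of joint flap below 0.3 rad), for 0.1 s.
3. the flap stands open (past 1.2 rad) (value of joint flap above 1.2 rad), for 0.2 s.
4. the plate is drawn clear of the housing, held in the fingers (height (world z) of plate above 0.06 m and contact force between the fingers and plate above 1 N and contact force between plate and housing below 0.1 N), for 0.2 s.
At the end, for the whole second after the job is handed in: Plate held still in the fingers, touching nothing else, upright (0.2 rad), parallel to the panel (0.26 rad), its frame centre 15-120 mm before the face and within 30 mm sideways, 35 mm in height of its middle; flap open past 1.2 rad; cap up within 1.5 mm (contact force between the fingers and plate above 1 N and x of plate_mid in the frame of panel_face between -0.12 and -0.015 m and y of plate_mid in the frame of panel_face between -0.03 and 0.03 m and z of plate_mid in the frame of panel_face between -0.035 and 0.035 m and angle between the x axis of plate and the x axis of panel, either way round below 0.26 rad and angle between plate's own z axis and vertical below 0.2 rad and contact force between plate and panel below 0.1 N and contact force between plate and housing below 0.1 N and contact force between plate and canister below 0.1 N and linear speed of plate below 0.03 m/s and value of joint flap above 1.2 rad and value of joint cap below 0.0015 m); the arm keeps its last pose, push and grip.
It fails at once if the ringbox is disturbed (moved more than 20 mm) (distance of ringbox from where it was at the start of the episode above 0.02 m).
It fails at once if the jar is disturbed (moved more than 20 mm) (distance of jar from where it was at the start of the episode above 0.02 m).
It fails at once if the collar is disturbed (moved more than 20 mm) (distance of collar from where it was at the start of the episode above 0.02 m).
It also fails if it takes over 67 s, if anything falls off the work surface, if the arm or the gripper's body presses on something with over 40 N, if the wrist force passes 120 N, or if a joint passes its speed limit or range.

## Working session

There is one attempt and no reset: what is moved stays moved. The work goes in short steps, Python scripts to look and compute and a tool call to move; the robot and the scene stay as the last step left them, time stands still between calls to the robot, and variables do not carry over. Pictures are saved under pics/ and viewed, at most 10 in all, crops included, and the job is handed in when it is done.

Besides the shell and the picture viewer there is one more tool, called as name(argument=value, ...), one argument or row to a line, values as JSON. arm_command: Moves the arm, as the interface text tells. Shifts and turns lie within -1 to 1; 1 stands for 0.15 m of shift or 2 pi rad of turn. Its arguments: {"type":"object","properties":{"moves":{"type":"array"}},"required":["moves"]}

```bash
mkdir -p pics
cat > h.py <<'E'
import numpy as np, cv2
from plant import manip
def ray(p,u,v):
    K=np.array([[p['fx'],0,p['cx']],[0,p['fy'],p['cy']],[0,0,1]])
    d=np.array([p['k1'],0,0,0,0.])
    xy=cv2.undistortPoints(np.array([[[u,v]]],float),K,d)[0,0]
    R=np.array(p['R']);t=np.array(p['t'])
    return -R.T@t, R.T@np.array([xy[0],xy[1],1])
def atz(p,u,v,z):
    c,d=ray(p,u,v); return c+d*(z-c[2])/d[2]
def proj(p,X):
    K=np.array([[p['fx'],0,p['cx']],[0,p['fy'],p['cy']],[0,0,1]])
    r=cv2.Rodrigues(np.array(p['R']))[0]
    return cv2.projectPoints(np.array(X,float).reshape(-1,1,3),r,np.array(p['t'],float),K,np.array([p['k1'],0,0,0,0.]))[0][:,0]
def tri(obs):
    A=np.zeros((3,3));b=np.zeros(3)
    for p,u,v in obs:
        c,d=ray(p,u,v);d=d/np.linalg.norm(d);M=np.eye(3)-np.outer(d,d);A+=M;b+=M@c
    return np.linalg.solve(A,b)
def save(p,n,crop=None,s=1):
    f=p['frame'][:,:,::-1]
    if crop: l,t,r,b=crop; f=f[t:b,l:r]
    cv2.imwrite('pics/'+n,cv2.resize(f,None,fx=s,fy=s,interpolation=cv2.INTER_CUBIC))
E
python3 - <<'E'
from h import *
np.set_printoptions(precision=3,suppress=True)
print(manip.state(), manip.tcp_to_tips)
for c in ['scene','top']:
    p=manip.grab_frame(c); save(p,c+'0.png',s=1.5)
    C=-np.array(p['R']).T@np.array(p['t']);print(c,C,p['fx'],p['k1'])
    for n in ['housing','flap','flap_handle','canister','cap','cap_top','panel','ringbox','jar','collar']:
        try: print(n,[(np.round(d['extent']).astype(int).tolist(),round(d['confidence'],2)) for d in manip.search_frame(p,n)][:4])
        except Exception as e: print(n,e)
E
```

```text
{'time': 0.0, 'joint_pos': array([-1.461,  0.053,  1.614,  0.   ,  1.476, -0.119]), 'joint_vel': array([-0.   , -0.001, -0.002,  0.002,  0.   , -0.001]), 'joint_efforts': array([  0.001, -39.368, -37.018,   0.   ,   0.007,   0.   ]), 'tool_pos': array([ 0.142, -0.608,  0.255]), 'tool_rot': array([-0.001,  0.993,  0.114,  0.   ]), 'contact_force': array([ 0.754, -0.194,  0.652]), 'ft_torque': array([-0.02 , -0.032, -0.012]), 'grasp_force': 0.0, 'gripper_width': 0.9949939358458869} 0.025
scene [1.21  0.124 0.758] 390.3827810211045 -0.036691324675059055
housing [([193, 232, 264, 324], 0.79), ([258, 162, 317, 230], 0.61)]
flap [([195, 230, 261, 297], 0.68), ([259, 161, 314, 208], 0.55)]
flap_handle [([194, 231, 264, 298], 0.93), ([258, 164, 316, 207], 0.91)]
canister [([129, 161, 168, 229], 0.81)]
cap [([128, 161, 141, 174], 0.52)]
cap_top [([132, 164, 145, 175], 0.43)]
panel [([358, 190, 434, 258], 0.97), ([261, 162, 316, 207], 0.23)]
ringbox [([201, 159, 222, 184], 0.91), ([130, 161, 169, 227], 0.15)]
jar [([334, 174, 350, 193], 0.67)]
collar [([312, 252, 337, 276], 0.54)]
top [ 0.395 -0.017  0.931] 349.81135315367925 -0.10794001178810175
housing [([201, 191, 259, 253], 0.91), ([201, 194, 260, 256], 0.59)]
flap [([202, 196, 259, 253], 0.85), ([250, 105, 308, 161], 0.59), ([345, 208, 389, 242], 0.25)]
flap_handle [([251, 105, 308, 162], 0.92), ([199, 192, 261, 254], 0.6)]
canister [([347, 206, 388, 239], 0.64)]
cap [([377, 206, 391, 225], 0.68), ([96, 171, 165, 213], 0.18)]
cap_top [([376, 207, 391, 223], 0.57), ([200, 196, 260, 252], 0.46)]
panel [([98, 172, 166, 208], 0.83), ([347, 204, 391, 239], 0.63)]
ringbox [([299, 269, 329, 295], 0.75)]
jar [([159, 254, 177, 268], 0.53)]
collar [([189, 153, 211, 173], 0.78)]
```

View pics/scene0.png

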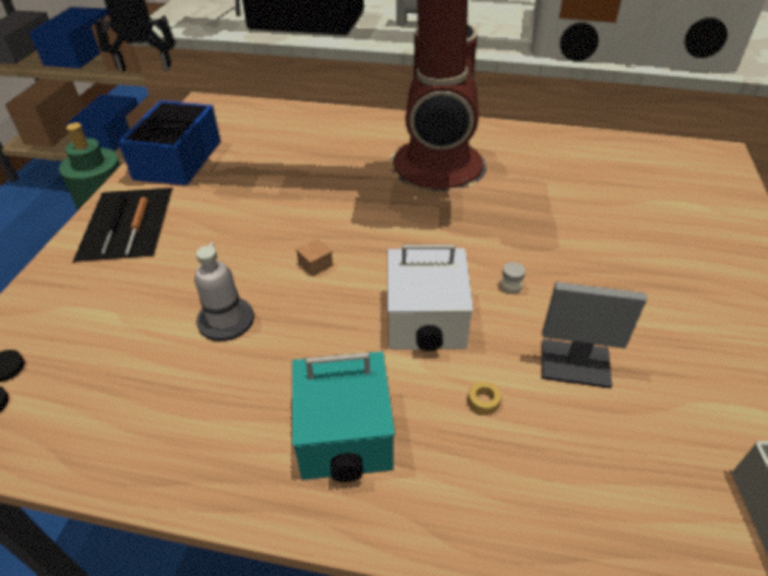

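View pics/top0.png

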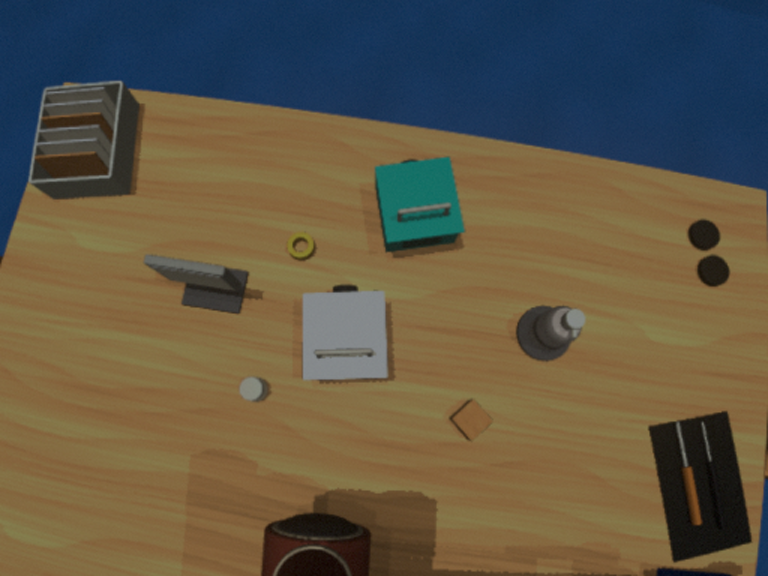

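The white housing sits at top (229,223) and scene (285,200). Its look-alike is the turquoise one at top (279,135) and scene (228,275), so I choose the white one. The canister is at top (365,220), with its cap at (383,213). The panel is at top (132,182), the ringbox at (314,280), the jar at (168,260) and the collar at (200,163). Next, a close crop composite.

Run:
```python
from h import *
P=manip.grab_frame('top');S=manip.grab_frame('scene')
cr=lambda p,l,t:cv2.resize(p['frame'][t:t+75,l:l+100,::-1],(400,300),interpolation=cv2.INTER_CUBIC)
im=np.vstack([np.hstack([cr(P,185,185),cr(P,320,190)]),np.hstack([cr(P,85,155),cr(S,350,185)])])
cv2.imwrite('pics/comp.png',cv2.convertScaleAbs(im,alpha=1.4))
```

```text
(no output)
```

View pics/comp.png

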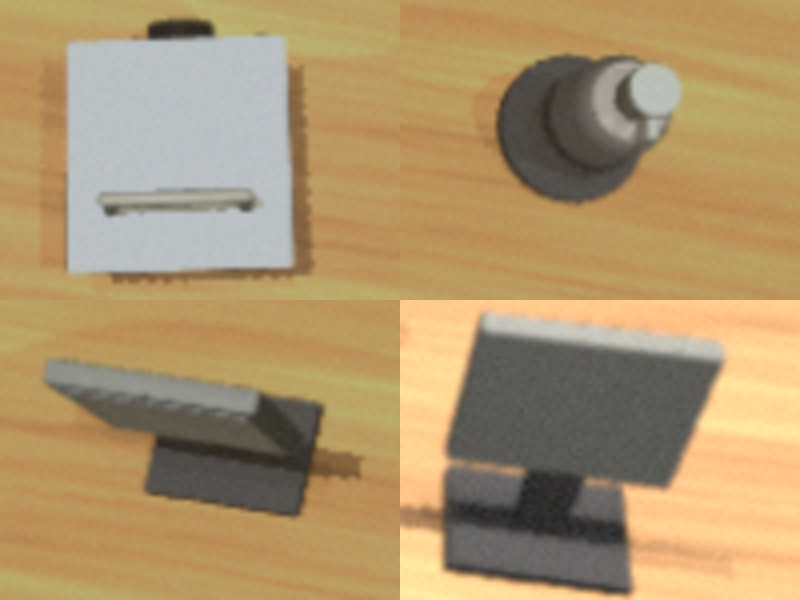

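Run:
```python
from h import *
np.set_printoptions(precision=4,suppress=True)
P=manip.grab_frame('top');S=manip.grab_frame('scene')
f=lambda x,y,l,t,z:atz(P,x/4-.375+l,y/4-.375+t,z)
q=[f(*c,185,185,.095) for c in [(68,44),(285,37),(293,268),(68,271)]]
q=np.array(q);print('flap',q,q.mean(0),[np.linalg.norm(q[i]-q[i-1]) for i in range(4)])
e=[q[0]-q[1],q[3]-q[2]];print('yaw',[np.arctan2(-v[0],v[1]) for v in e],[np.arctan2(v[1],v[0]) for v in (q[1]-q[2],q[0]-q[3])])
b=np.array([f(*c,185,185,.134) for c in [(98,196),(259,199)]]);print('bar',b,b.mean(0),np.linalg.norm(b[0]-b[1]),np.arctan2(-(b[0]-b[1])[0],(b[0]-b[1])[1]))
print('cap',f(256,91,320,190,.161),'foot',f(170,128,320,190,.006))
w=np.array([f(*c,85,155,.17) for c in [(45,81),(252,116),(47,61),(261,92)]]);print('panel',w,np.linalg.norm(w[0]-w[1]),w[:2].mean(0),w[2:].mean(0))
for a,c in ((0,1),(2,3)):
  d=w[a]-w[c];print('pyaw',np.arctan2(-d[0],d[1]))
g=lambda u,v:f(u,v,85,155,.01)
F=np.array([g(147,193),g(298,216),g(322,104)]);print('foot',F,(F[0]+F[2])/2,np.linalg.norm(F[0]-F[1]),np.linalg.norm(F[2]-F[1]),np.arctan2(-(F[0]-F[1])[0],(F[0]-F[1])[1]))
h=lambda u,v,z:atz(S,(u-400)/4-.375+350,(v-300)/4-.375+185,z)
k=np.array([h(484,333,.17),h(718,365,.17),h(484,314,.17),h(724,345,.17)]);print('scene panel',k)
for n,z in [('ringbox',.02),('jar',.022),('collar',.011)]:
  for p in (P,S):
    d=manip.search_frame(p,n)[0]['extent'];print(n,atz(p,(d[0]+d[2])/2,(d[1]+d[3])/2,z))
```

```text
flap [[ 0.5603  0.1272  0.095 ]
 [ 0.5867 -0.0033  0.095 ]
 [ 0.4489 -0.0306  0.095 ]
 [ 0.4249  0.1006  0.095 ]] [0.5052 0.0485 0.095 ] [np.float64(0.13799437177275642), np.float64(0.13314450998714822), np.float64(0.14041102340072625), np.float64(0.13342492410231557)]
yaw [np.float64(0.19949341654902716), np.float64(0.18137087616071051)] [np.float64(0.19585808868744348), np.float64(0.19392110568561624)]
bar [[ 0.4682  0.0863  0.134 ]
 [ 0.4818 -0.0046  0.134 ]] [0.475  0.0409 0.134 ] 0.09193416032776859 0.14897024733982667
cap [ 0.5771 -0.2976  0.161 ] foot [ 0.5787 -0.2971  0.006 ]
panel [[0.5528 0.3668 0.17  ]
 [0.5524 0.2412 0.17  ]
 [0.5646 0.3688 0.17  ]
 [0.567  0.2393 0.17  ]] 0.1256105807189641 [0.5526 0.304  0.17  ] [0.5658 0.3041 0.17  ]
pyaw -0.002901502283062221
pyaw 0.01834026070651389
foot [[0.5206 0.3551 0.01  ]
 [0.5227 0.2485 0.01  ]
 [0.6017 0.2494 0.01  ]] [0.5612 0.3022 0.01  ] 0.10665784285580537 0.0789569841464498 0.019570822478818733
scene panel [[0.5733 0.2421 0.17  ]
 [0.5743 0.3645 0.17  ]
 [0.5582 0.2422 0.17  ]
 [0.558  0.3694 0.17  ]]
ringbox [ 0.4042 -0.1807  0.02  ]
ringbox [ 0.4132 -0.181   0.02  ]
jar [0.39   0.1903 0.022 ]
jar [0.3943 0.1931 0.022 ]
collar [0.663  0.1643 0.011 ]
collar [0.6589 0.1689 0.011 ]
```

Sizes check out: the flap measures about 140×133 mm with yaw 0.19, and the panel edge about 0.126 m with yaw about 0. The crop confirms the white housing, with its handle at the robot-side front.

Now moving towards the canister with the fingers shut.

arm_command(
  moves=[
    [-1,[1,-0.4,0],0],
    [-1,[1,-0.4,0],0],
    [-1,[1,-0.4,0],0],
    [-1,[1,-0.4,0],0],
    [-1,[1,-0.4,0],0],
  ],
)

```text
time: 2.02
tool_pos: [0.2786, -0.5129, 0.2565]
tool_rot: [-0.0, 0.993, 0.117, 0.001]
contact_force: [1.0, -0.1, 0.8]
gripper_width: 0.301
grasp_force: 0.0
```

arm_command(
  moves=[
    [-1,[1,-0.4,0],0],
    [-1,[1,-0.4,0],0],
    [-1,[1,-0.4,0],0],
    [-1,[1,-0.4,0],0],
    [-1,[1,-0.4,0],0],
  ],
)

```text
time: 2.43
tool_pos: [0.4107, -0.4204, 0.2565]
tool_rot: [-0.001, 0.993, 0.117, 0.001]
contact_force: [-0.8, 0.3, 0.2]
gripper_width: 0.003
grasp_force: 0.0
```

arm_command(
  moves=[
    [-1,[1,-0.4,0],0],
    [-1,[1,-0.4,0],0],
    [-1,[1,-0.4,0],0],
    [-1,[1,-0.4,0],0],
    [-1,[1,-0.4,0],0],
  ],
)

```text
time: 2.85
tool_pos: [0.5429, -0.3281, 0.2562]
tool_rot: [-0.001, 0.993, 0.117, 0.001]
contact_force: [-0.6, 0.1, -0.3]
gripper_width: 0.002
grasp_force: 0.0
```

```bash
cat >> h.py <<'E'
from scipy.spatial.transform import Rotation as Ro
def rel(x,y,z,phi=None):
    s=manip.state();w,a,b,c=s['tool_rot'];R=Ro.from_quat([a,b,c,w]).as_matrix()
    d=R.T@(np.array([x,y,z])-s['tool_pos'])/.15
    f=np.arctan2(R[1,0],R[0,0]); t=0 if phi is None else -(phi-f+np.pi)%(2*np.pi)
    t=0 if phi is None else -((phi-f+np.pi)%(2*np.pi)-np.pi)/(2*np.pi)
    print('t',round(s['time'],2),'pos',s['tool_pos'].round(4),'phi',round(f,3),'tilt',R[:,2].round(3),'F',s['contact_force'].round(1),'w',round(s['gripper_width'],3),'gf',round(s['grasp_force'],1),'-> shift',d.round(3),'turn',round(t,4))
E
python3 -c "
from h import *
rel(.577,-.2973,.161+.025+.01)
print(manip.state()['joint_pos'].round(2))"
```

```text
t 2.85 pos [ 0.5429 -0.3281  0.2562] phi 0.234 tilt [ 0.002  0.001 -1.   ] F [-0.6  0.1 -0.3] w 0.002 gf 0.0 -> shift [ 0.268 -0.146  0.402] turn 0
[-0.66  0.07  1.59  0.    1.48  0.67]
```

arm_command(
  moves=[
    [-1,[0.268,-0.146,0.2],0],
    [-1,[0.268,-0.146,0.4],0],
    [-1,[0.268,-0.146,0.4],0],
  ],
)

```text
time: 3.1
tool_pos: [0.5714, -0.2977, 0.1884]
tool_rot: [-0.004, 0.993, 0.115, -0.004]
contact_force: [-1.2, 0.5, -1.8]
gripper_width: 0.0
grasp_force: 0.0
```

arm_command(
  moves=[
    [-1,[0,0,0.03],0],
    [-1,[0,0,0.06],0],
    [-1,[0,0,0.09],0],
    [-1,[0,0,0.11],0],
    [-1,[0,0,0.11],0],
  ],
)

```text
time: 3.52
tool_pos: [0.5736, -0.3025, 0.1815]
tool_rot: [0.001, 0.994, 0.114, 0.001]
contact_force: [-0.5, -1.8, 3.7]
gripper_width: 0.002
grasp_force: 1.7
```

```bash
python3 -c "
from h import *
rel(.577,-.2973,.178)"
```

```text
t 3.52 pos [ 0.5736 -0.3025  0.1815] phi 0.228 tilt [ 0.002 -0.003 -1.   ] F [-0.5 -1.8  3.7] w 0.002 gf 1.7 -> shift [ 0.03  -0.028  0.023] turn 0
```

arm_command(
  moves=[
    [-1,[0.01,-0.01,0.015],0],
    [-1,[0.015,-0.015,0.025],0],
    [-1,[0.015,-0.015,0.035],0],
    [-1,[0.015,-0.015,0.035],0],
  ],
)

```text
time: 3.85
tool_pos: [0.5756, -0.2996, 0.178]
tool_rot: [0.002, 0.993, 0.114, 0.001]
contact_force: [-4.1, -2.6, 10.9]
gripper_width: -0.001
grasp_force: 5.8
```

```bash
python3 -c "
from h import *
rel(.577,-.2973,.178)"
```

```text
t 3.85 pos [ 0.5756 -0.2996  0.178 ] phi 0.229 tilt [ 0.002 -0.004 -1.   ] F [-4.1 -2.6 10.9] w -0.001 gf 5.8 -> shift [ 0.012 -0.013 -0.   ] turn 0
```

arm_command(
  moves=[
    [-1,[0,0,0],0],
    [-1,[0,0,0],0],
    [-1,[0,0,-0.1],0],
    [-1,[0,0,-0.3],0],
    [-1,[0,0,-0.55],0],
    [-1,[0,0,-0.55],0],
    [-1,[0,0,-0.55],0],
  ],
)

```text
time: 4.43
tool_pos: [0.5765, -0.2985, 0.2611]
tool_rot: [0.002, 0.993, 0.114, 0.003]
contact_force: [0.6, 0.7, -0.9]
gripper_width: -0.001
grasp_force: 0.0
```

arm_command(
  moves=[
    [-0.3,[0,-1,0],-0.1],
    [-0.3,[0,-1,0],-0.1],
    [-0.3,[0,-1,0],-0.1],
    [-0.3,[0,-1,0],-0.1],
    [-0.3,[0,-1,0],-0.1],
    [-0.3,[0,-1,0],-0.1],
  ],
)

```text
time: 4.93
tool_pos: [0.5401, -0.1499, 0.2554]
tool_rot: [-0.001, 0.909, 0.418, -0.001]
contact_force: [-0.2, 0.0, -0.1]
gripper_width: 0.355
grasp_force: 0.0
```

```bash
python3 -c "
from h import *
rel(.4725,.0418,.2,1.762)"
```

```text
t 4.93 pos [ 0.5401 -0.1499  0.2554] phi 0.862 tilt [-0.002  0.002 -1.   ] F [-0.2  0.  -0.1] w 0.355 gf 0.0 -> shift [ 0.677 -1.173  0.372] turn -0.1433
```

arm_command(
  moves=[
    [-0.3,[0.6,-1,0],-0.14],
    [-0.3,[0.6,-1,0],-0.14],
    [-0.3,[0.6,-1,0],-0.14],
    [-0.3,[0.6,-1,0],-0.14],
    [-0.3,[0.6,-1,0],-0.14],
    [-0.3,[0.6,-1,0],-0.14],
    [-0.3,[0.6,-1,0],-0.14],
    [-0.3,[0.6,-1,0],-0.14],
    [-0.3,[0.6,-1,0],-0.14],
  ],
)

```text
time: 5.68
tool_pos: [0.4864, 0.0139, 0.2562]
tool_rot: [-0.001, 0.648, 0.762, -0.0]
contact_force: [0.4, 0.5, 0.6]
gripper_width: 0.351
grasp_force: 0.0
```

```bash
python3 -c "
from h import *
rel(.4725,.0418,.2,1.762)
p=manip.grab_frame('wrist');save(p,'w1.png',s=1.5)
print(manip.search_frame(p,'flap_handle'))
a=.192;u=np.array([np.cos(a),np.sin(a),0]);v=np.array([-u[1],u[0],0]);H=np.array([.575,.062,.09])
for X in [H-.105*u+[0,0,.046]+s*.04*v for s in(-1,1)]: print(proj(p,X))
for X in [H-.142*u+[0,0,.005]+s*.067*v for s in(-1,1)]: print(proj(p,X))
"
```

```text
t 5.68 pos [0.4864 0.0139 0.2562] phi 1.731 tilt [-0.002  0.    -1.   ] F [0.4 0.5 0.6] w 0.351 gf 0.0 -> shift [ 0.198 -0.061  0.375] turn -0.0049
[{'extent': [195.0, 59.2, 376.6, 227.6], 'confidence': 0.92}, {'extent': [458.6, 216.1, 512.0, 342.1], 'confidence': 0.82}]
[[247.48372362 207.8062349 ]]
[[242.62201075  96.10836793]]
[[208.76521498 223.43449631]]
[[196.14767128  61.73767128]]
```

View pics/w1.png

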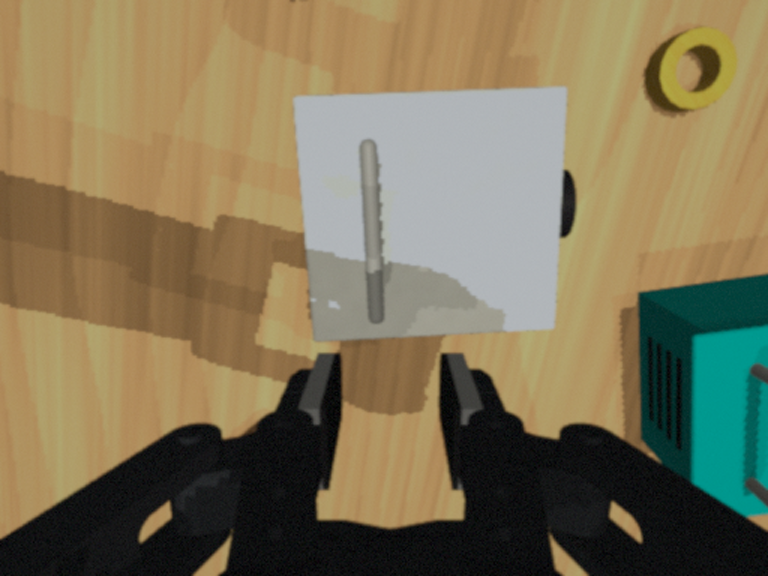

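The wrist view shows the white flap with its bar from (251,212) to (245,96). The model predicted (247,208) and (243,96), so it is within about 2 mm. The turquoise one is at the far right.

Descending to pinch the bar.

arm_command(
  moves=[
    [-0.3,[0.188,-0.055,0.2],-0.005],
    [-0.3,[0.188,-0.055,0.4],-0.005],
    [-0.3,[0.188,-0.055,0.6],-0.005],
    [-0.3,[0.188,-0.055,0.7],-0.005],
    [-0.3,[0.188,-0.055,0.768],-0.005],
    [-0.3,[0.188,-0.055,0.768],-0.005],
  ],
)

```text
time: 6.28
tool_pos: [0.4722, 0.0404, 0.1391]
tool_rot: [-0.002, 0.635, 0.773, -0.001]
contact_force: [-0.2, -0.0, -0.4]
gripper_width: 0.348
grasp_force: 0.0
```

arm_command(
  moves=[
    [-1,[0,0,0],0],
    [-1,[0,0,0],0],
    [-1,[0,0,0],0],
    [-1,[0,0,0],0],
    [-1,[0,0,0],0],
  ],
)

```text
time: 6.7
tool_pos: [0.4734, 0.0401, 0.1433]
tool_rot: [-0.0, 0.634, 0.773, -0.001]
contact_force: [-5.5, -2.2, 1.6]
gripper_width: 0.067
grasp_force: 58.5
```

```bash
python3 -c "
from h import *
rel(.4737,.0405,.138,1.762)
a=.3805;r=.1131
for k in range(0,17):
  f=k/10; print(f, ((r*np.cos(a)-r*np.cos(a+f))/.15).round(3),(-(r*np.sin(a+f)-r*np.sin(a))/.15).round(3))
"
```

```text
t 6.7 pos [0.4734 0.0401 0.1433] phi 1.768 tilt [-0.001 -0.001 -1.   ] F [-5.5 -2.2  1.6] w 0.067 gf 58.5 -> shift [0.002 0.002 0.035] turn 0.0009
0.0 0.0 -0.0
0.1 0.031 -0.068
0.2 0.07 -0.134
0.3 0.114 -0.194
0.4 0.164 -0.251
0.5 0.22 -0.301
0.6 0.28 -0.346
0.7 0.345 -0.385
0.8 0.413 -0.417
0.9 0.484 -0.442
1.0 0.557 -0.46
1.1 0.632 -0.471
1.2 0.707 -0.474
1.3 0.783 -0.469
1.4 0.857 -0.457
1.5 0.93 -0.438
1.6 1.0 -0.412
```

arm_command(
  moves=[
    [-1,[0,0.012,-0.034],0],
    [-1,[0,0.031,-0.068],0],
    [-1,[0,0.07,-0.134],0],
    [-1,[0,0.114,-0.194],0],
    [-1,[0,0.164,-0.251],0],
    [-1,[0,0.22,-0.301],0],
    [-1,[0,0.22,-0.301],0],
  ],
)

```text
time: 7.28
tool_pos: [0.5093, 0.0474, 0.1896]
tool_rot: [0.002, 0.634, 0.773, 0.002]
contact_force: [2.6, -1.5, -3.4]
gripper_width: 0.068
grasp_force: 59.5
```

```bash
python3 -c "
from h import *
rel(.4737,.0405,.138,1.762)
p=manip.grab_frame('scene');save(p,'s2.png',(170,140,450,300),2.5)"
```

```text
t 7.28 pos [0.5093 0.0474 0.1896] phi 1.768 tilt [ 0.006  0.    -1.   ] F [ 2.6 -1.5 -3.4] w 0.068 gf 59.5 -> shift [ 0.002 -0.244  0.343] turn 0.001
```

View pics/s2.png

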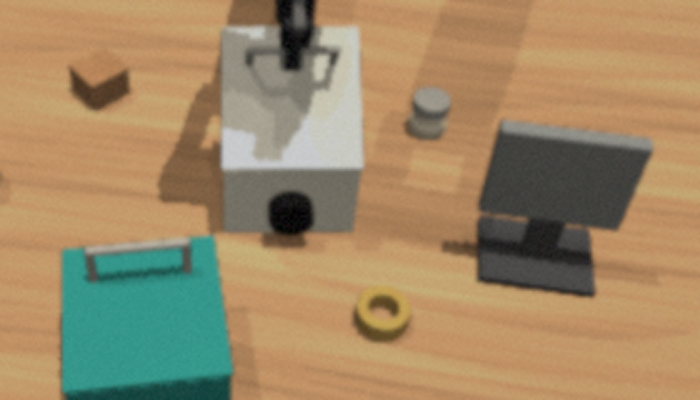

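The fingers hold the bar and the flap is rising, at roughly 0.5 rad. Continuing the arc.

arm_command(
  moves=[
    [-1,[0,0.06,-0.045],0],
    [-1,[0,0.125,-0.084],0],
    [-1,[0,0.193,-0.116],0],
    [-1,[0,0.264,-0.141],0],
    [-1,[0,0.337,-0.159],0],
    [-1,[0,0.412,-0.17],0],
    [-1,[0,0.487,-0.173],0],
    [-1,[0,0.563,-0.168],0],
    [-1,[0,0.637,-0.156],0],
    [-1,[0,0.71,-0.137],0],
    [-1,[0,0.71,-0.137],0],
    [-1,[0,0.71,-0.137],0],
  ],
)

```text
time: 8.33
tool_pos: [0.6111, 0.0679, 0.2079]
tool_rot: [0.0, 0.634, 0.773, 0.0]
contact_force: [0.8, -2.2, -1.6]
gripper_width: 0.063
grasp_force: 59.1
```

```bash
python3 -c "
from h import *
rel(.4737,.0405,.138,1.762)
p=manip.grab_frame('scene');save(p,'s3.png',(170,110,450,300),2.5)"
```

```text
t 8.33 pos [0.6111 0.0679 0.2079] phi 1.768 tilt [ 0.001 -0.    -1.   ] F [ 0.8 -2.2 -1.6] w 0.063 gf 59.1 -> shift [ 0.001 -0.934  0.466] turn 0.001
```

View pics/s3.png

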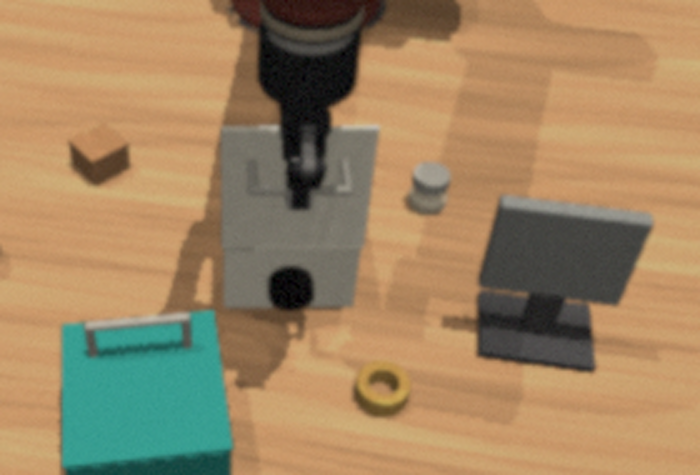

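arm_command(
  moves=[
    [-0.55,[0,0,0],0],
    [-0.55,[0,0,0],0],
    [-0.55,[0,0,0],0],
    [-0.55,[0,0,-0.15],0],
    [-0.55,[0,0,-0.35],0],
    [-0.55,[0,0,-0.6],0],
    [-0.55,[0,0,-0.6],0],
    [-0.55,[0,0,-0.6],0],
  ],
)

```text
time: 9.05
tool_pos: [0.6119, 0.0683, 0.3023]
tool_rot: [0.003, 0.634, 0.773, 0.003]
contact_force: [-0.7, 0.2, -0.4]
gripper_width: 0.224
grasp_force: 0.0
```

arm_command(
  moves=[
    [-0.3,[0,-1,-0.1],0],
    [-0.3,[0,-1,-0.1],0],
    [-0.3,[0,-1,-0.1],0],
    [-0.3,[0,-1,-0.1],0],
    [-0.3,[0,-1,-0.1],0],
  ],
)

```text
time: 9.47
tool_pos: [0.46, 0.0384, 0.312]
tool_rot: [-0.0, 0.634, 0.773, -0.0]
contact_force: [0.4, 0.5, -0.8]
gripper_width: 0.348
grasp_force: 0.0
```

```bash
python3 -c "
from h import *
rel(.5032,.0461,.2,1.762)
p=manip.grab_frame('wrist');q=manip.grab_frame('top')
im=np.hstack([cv2.resize(p['frame'][:,100:440],(400,452)),cv2.resize(q['frame'][165:278,180:280],(400,452),interpolation=cv2.INTER_CUBIC)])
cv2.imwrite('pics/t4.png',im[:,:,::-1])
a=.192;u=np.array([np.cos(a),np.sin(a),0]);v=np.array([-u[1],u[0],0]);T=np.array([.5032,.0461,.086])
for s in(-1,1):
  for r in (-1,1): X=T+s*.017*v+r*.004*u;print((proj(p,X)-[100,0])*[400/340,452/384],(proj(q,X)-[180,165])*4+[400,0])
print(manip.search_frame(p,'plate_tab'))
"
```

```text
t 9.47 pos [0.46   0.0384 0.312 ] phi 1.768 tilt [-0.001  0.    -1.   ] F [ 0.4  0.5 -0.8] w 0.348 gf 0.0 -> shift [-0.006  0.293  0.746] turn 0.0009
[[231.72586283 215.86709665]] [[628.99657482 243.51349645]]
[[240.64299227 215.91406387]] [[628.74710031 230.45498436]]
[[233.10894609 178.08912829]] [[573.05449169 244.88533362]]
[[242.26770026 178.1361385 ]] [[572.91254371 231.82676465]]
[{'extent': [292.8, 130.3, 303.4, 197.0], 'confidence': 0.59}]
```

View pics/t4.png

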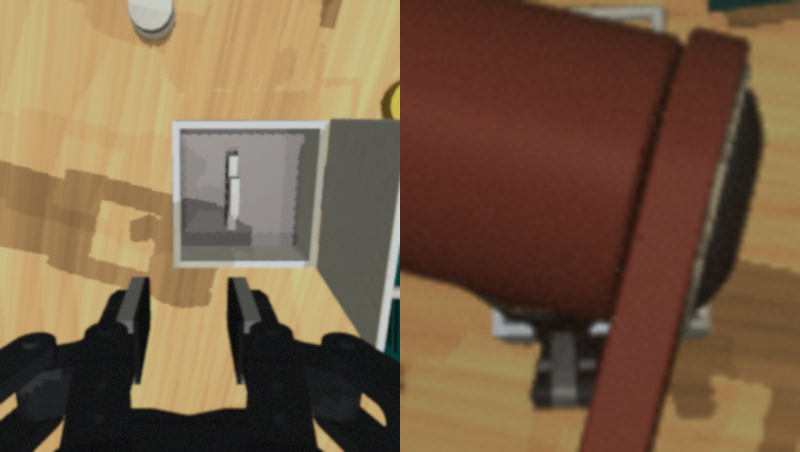

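The wrist crop shows the open housing with the slot and tab at crop (235,197), within about 1.5 mm of prediction. The flap stands upright on the right. Descending on the tab.

arm_command(
  moves=[
    [-0.3,[-0.005,0.285,0.1],0],
    [-0.3,[-0.005,0.285,0.3],0],
    [-0.3,[-0.005,0.285,0.6],0],
    [-0.3,[-0.005,0.285,0.8],0],
    [-0.3,[-0.005,0.285,1],0],
    [-0.3,[-0.005,0.285,1],0],
  ],
)

```text
time: 10.12
tool_pos: [0.5015, 0.0467, 0.1541]
tool_rot: [-0.006, 0.634, 0.773, -0.004]
contact_force: [-1.7, -0.2, -1.4]
gripper_width: 0.353
grasp_force: 0.0
```

arm_command(
  moves=[
    [-0.3,[0,0,0.2],0],
    [-0.3,[0,0,0.35],0],
    [-0.3,[0,0,0.45],0],
    [-0.3,[0,0,0.52],0],
    [-0.3,[0,0,0.52],0],
  ],
)

```text
time: 10.53
tool_pos: [0.5049, 0.0464, 0.0829]
tool_rot: [-0.002, 0.634, 0.773, -0.001]
contact_force: [0.2, -0.2, -0.6]
gripper_width: 0.348
grasp_force: 0.0
```

```bash
python3 -c "
from h import *
rel(.502,.046,.083,1.762)"
```

```text
t 10.53 pos [0.5049 0.0464 0.0829] phi 1.768 tilt [-0.004  0.    -1.   ] F [ 0.2 -0.2 -0.6] w 0.348 gf 0.0 -> shift [ 0.001 -0.019 -0.001] turn 0.001
```

arm_command(
  moves=[
    [-0.3,[0,-0.012,0],0],
    [-1,[0,-0.012,0],0],
    [-1,[0,-0.012,0],0],
    [-1,[0,-0.012,0],0],
    [-1,[0,-0.012,0],0],
    [-1,[0,-0.012,0],0],
    [-1,[0,-0.012,0],0],
  ],
)

```text
time: 11.12
tool_pos: [0.5031, 0.0454, 0.0863]
tool_rot: [-0.001, 0.634, 0.773, -0.001]
contact_force: [-6.7, -2.2, 6.9]
gripper_width: 0.079
grasp_force: 61.8
```

arm_command(
  moves=[
    [-1,[0,0,-0.05],0],
    [-1,[0,0,-0.15],0],
    [-1,[0,0,-0.25],0],
    [-1,[0,0,-0.4],0],
    [-1,[0,0,-0.55],0],
    [-1,[0,0,-0.75],0],
    [-1,[0,0,-0.9],0],
    [-1,[0,0,-0.9],0],
    [-1,[0,0,-0.9],0],
    [-1,[0,0,-0.9],0],
  ],
)

```text
time: 11.95
tool_pos: [0.5035, 0.0459, 0.2191]
tool_rot: [-0.0, 0.634, 0.773, -0.0]
contact_force: [-0.5, 0.5, -1.7]
gripper_width: 0.078
grasp_force: 60.6
```

```bash
python3 -c "
from h import *
rel(.492,.304,.161,1.572)
p=manip.grab_frame('scene');save(p,'s5.png',(170,60,450,270),2.5)
for n in('plate','flap'):print(n,manip.search_frame(p,n))"
```

```text
t 11.95 pos [0.5035 0.0459 0.2191] phi 1.768 tilt [-0.  0. -1.] F [-0.5  0.5 -1.7] w 0.078 gf 60.6 -> shift [1.702 0.263 0.388] turn 0.0312
plate [{'extent': [273.6, 148.5, 303.5, 162.9], 'confidence': 0.54}]
flap [{'extent': [195.6, 230.0, 263.7, 295.7], 'confidence': 0.59}, {'extent': [257.6, 159.4, 323.5, 208.2], 'confidence': 0.53}]
```

View pics/s5.png

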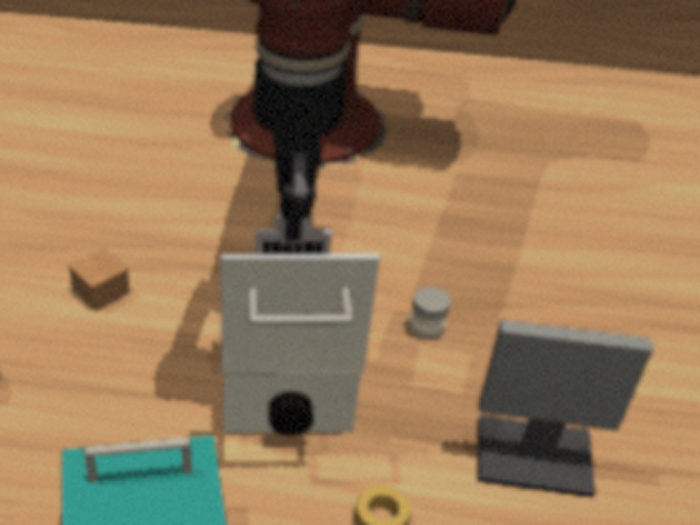

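The plate is out and held, with its grille showing above the flap edge at (293,240) in the crop. The flap is upright. Now to the panel.

arm_command(
  moves=[
    [-1,[0.2,0.02,0],0.01],
    [-1,[0.45,0.06,0],0.02],
    [-1,[0.7,0.1,0],0.031],
    [-1,[0.85,0.13,0],0.031],
    [-1,[0.85,0.13,0],0.031],
    [-1,[0.85,0.13,0],0.031],
  ],
)

```text
time: 12.6
tool_pos: [0.4971, 0.1754, 0.2181]
tool_rot: [-0.001, 0.705, 0.709, -0.001]
contact_force: [0.8, -1.2, -0.4]
gripper_width: 0.078
grasp_force: 60.5
```

```bash
python3 -c "
from h import *
rel(.492,.304,.165,1.572)"
```

```text
t 12.6 pos [0.4971 0.1754 0.2181] phi 1.576 tilt [-0.002 -0.001 -1.   ] F [ 0.8 -1.2 -0.4] w 0.078 gf 60.5 -> shift [ 0.857 -0.029  0.353] turn 0.0006
```

arm_command(
  moves=[
    [-1,[0.2,-0.01,0],0],
    [-1,[0.45,-0.02,0],0],
    [-1,[0.7,-0.03,0],0],
    [-1,[0.85,-0.03,0.05],0],
    [-1,[0.855,-0.03,0.15],0],
    [-1,[0.855,-0.03,0.25],0],
    [-1,[0.855,-0.03,0.35],0],
    [-1,[0.855,-0.03,0.35],0],
    [-1,[0.855,-0.03,0.35],0],
    [-1,[0.855,-0.03,0.35],0],
  ],
)

```text
time: 13.43
tool_pos: [0.4936, 0.3022, 0.1676]
tool_rot: [0.0, 0.707, 0.708, 0.0]
contact_force: [0.5, 0.5, -0.9]
gripper_width: 0.082
grasp_force: 60.5
```

```bash
python3 -c "
from h import *
rel(.492,.304,.165,1.572)
p=manip.grab_frame('scene');q=manip.grab_frame('top')
im=np.hstack([cv2.resize(p['frame'][100:270,250:440],(400,358)),cv2.resize(q['frame'][120:290,80:270],(400,358))])
cv2.imwrite('pics/e6.png',im[:,:,::-1])
for c in (p,q):
  for n in('plate','cap','ringbox','jar','collar'):print(n,[(d['extent'],d['confidence']) for d in manip.search_frame(c,n)][:2])
"
```

```text
t 13.43 pos [0.4936 0.3022 0.1676] phi 1.572 tilt [ 0.  0. -1.] F [ 0.5  0.5 -0.9] w 0.082 gf 60.5 -> shift [ 0.012 -0.011  0.017] turn 0.0
plate [([381.2, 176.2, 411.6, 190.3], 0.85), ([258.8, 159.2, 323.9, 210.0], 0.48)]
cap [([128.0, 163.4, 143.2, 174.6], 0.56), ([200.6, 160.4, 223.7, 182.0], 0.28)]
ringbox [([199.3, 158.8, 220.6, 183.3], 0.76), ([257.9, 160.8, 321.5, 209.2], 0.52)]
jar [([332.9, 173.1, 350.4, 193.9], 0.81), ([379.4, 177.1, 411.3, 193.7], 0.24)]
collar [([311.7, 250.7, 337.2, 274.9], 0.85)]
plate [([121.0, 201.7, 140.5, 215.5], 0.67)]
cap [([377.9, 205.5, 392.2, 223.0], 0.44)]
ringbox [([298.6, 267.5, 328.0, 293.7], 0.63)]
jar [([158.0, 253.2, 178.4, 268.8], 0.72), ([119.6, 203.0, 139.4, 216.6], 0.46)]
collar [([187.6, 154.6, 208.5, 174.8], 0.69)]
```

View pics/e6.png

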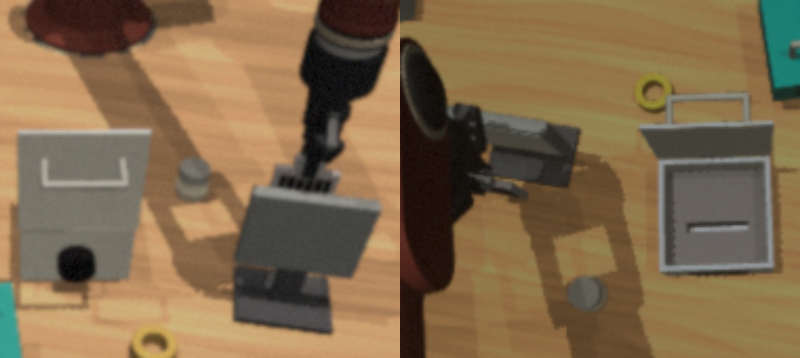

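The plate is upright behind the panel's face side at scene (396,183). The housing slot is empty, the flap is up and the bystanders have not moved. The pose is within all tolerances: about 62 mm before the face and centred to a few mm.

```bash
python3 -c "
from h import *
rel(.492,.304,.165,1.572)
print(manip.job_done())"
```

```text
t 14.03 pos [0.493  0.303  0.1671] phi 1.573 tilt [ 0.  0. -1.] F [-0.3  1.  -1.4] w 0.081 gf 60.5 -> shift [ 0.007 -0.007  0.014] turn 0.0002
the job is handed in; nothing more can be done
None
```

The job is handed in, with no verdict returned: I pressed the vent cap down and let it spring back, stood the flap open, and left the plate held upright about 6 cm in front of the middle of the light panel, with the ring box, jar and brass collar where they were.

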